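Set the hold-down stop screw to a setting block

ROBOT

A 7-joint arm with a two-finger parallel gripper is mounted at the origin on the work surface. World frame = base frame: x ahead of the robot, y to its left, z up, the work surface at z = 0. Lengths are in m, angles in rad, forces in N, time in s.
With the tool pointing down it reaches from about 0.375 to 0.925 m from the base axis. Payload 3.1 kg.
Tool frame: the origin (TCP) lies between the finger pads; the fingertips stand 19 mm ahead of it and the grasp point (between the pads) is the TCP; z points along the fingers, y is the line along which they close (so a half turn about z gives the same grasp; the last joint's range is limited). The gripper opens to 85 mm and grips with 20 to 120 N. Pads are 22 mm wide; open, the fingers measure 114 mm over their backs; the gripper's body (76 mm by 85 mm) begins 54 mm behind the grasp point. The pads swing forward as they close: fully open they stand 13 mm farther back than shut.
Start: joints at [-1.253, 0.383, 0.044, 1.598, -0.018, 1.161, -0.05], TCP at [0.263, 0.595, 0.25] pointing down, gripper open.
Joint ranges: [-2.61, 2.61], [-0.41, 2.15], [-1.48, 1.57], [0, 2.5], [-1.57, 4.71], [0.05, 1.97], [-2.85, 2.85]. Speed limits (rad/s): [2.79, 2.79, 3.14, 3.14, 3.14, 3.14, 3.14].

INTERFACE

Orientations are given as a unit quaternion [x, y, z, w].
In Python, from bench import move_ptp, movel, move_j, move_gripper, pause, inverse_kinematics, read_camera, camera_params, MotionError, sign_off, look_for, tip_of, read_time_s, read_qpos, read_joint_vel, read_effort, read_eef_pos, read_tcp_rot, read_ft_force, read_ft_torque, read_finger_gap, read_grasp_force gives the robot as it stands. Calls block until the motion is done:
- move_ptp(position, orientation): joint-space move of the TCP to a pose.
- movel(position, orientation=None, speed=0.15): straight line of the TCP; orientation=None keeps the orientation; speed is the mean speed in m/s.
- move_j(angles): joint-space move.
- move_gripper(opening, effort=None): finger opening in m; effort is the grip in N (None keeps the last); returns when the fingers have stopped.
- pause(seconds).
- inverse_kinematics(position, orientation): joint angles nearest the present ones, or None.
- read_camera(name): name is "scene" or "side" or "wrist"; returns the picture (384x512x3 uint8, red, green, blue); there is no depth.
- camera_params(name): a dict with "K" (3x3 intrinsics, pixels), "dist_coeffs" ([k1, k2, p1, p2, k3] as OpenCV has them; the pictures are not rectified), "camera_from_world" (4x4, takes a point from world to camera coordinates). Camera axes: x right, y down, z forward; pixel columns grow to the right and rows downward; lengths in m; the calibration is good to about 2 mm. A picture is of the moment at which its call begins: read the wrist's pose just before it. camera_params takes no time and is no camera call; for the wrist camera it gives the pose at the moment of the call.
A pose or a line that the arm cannot do raises MotionError and nothing moves.
- sign_off(): hands the job in; it is judged then, once.
Trained networks look in the newest picture that a camera, given by its name, has taken for a name from the list of things; names that differ only in an ending like _2 or _b are one class to them, and where a whole thing is asked for, a point or a joint stands for the part that bears it (a point fixed in the world has none). Each returns a list of dicts, best first, with "confidence" (0 to 1); they miss things now and then, are a little off and sometimes report something else, mostly with a low value. They report only what shows in the picture. A call takes as long as a camera call. They do not tell look-alikes from the thing itself.
- look_for(camera, name): "at" ([column, row] in pixels, amid what is visible of it).
- tip_of(camera, name): "at" ([column, row] in pixels: a listed point, or the origin of a listed thing).
Readings, each from a call of its own:
- read_time_s(): time.
- read_qpos(): joint angles.
- read_joint_vel(): joint speeds.
- read_effort(): joint torques, N m.
- read_eef_pos(): TCP position.
- read_tcp_rot(): TCP orientation.
- read_ft_force(): force on the tool from outside, world axes, zero at the start.
- read_ft_torque(): the same for the moment, N m.
- read_finger_gap(): finger opening in m.
- read_grasp_force(): force on a finger pad.
Only numpy, scipy, OpenCV 4.12 (cv2) and the standard library are available. Lean on these libraries where they do the work, as an engineer would, in place of code of your own. Each camera call takes 0.05 s, during which the arm holds its last target. There are 200 camera calls.

TASK

Wind the hold-down stop screw down with the crank driver on its head until the setting block lying beneath it just drags under the sprung foot, lightly and not jammed. Then draw the block along the bed by its long free end, out from under the foot with the foot rubbing on it, and leave it lying flat on the bed clear of the foot, with the screw as set. Leave the other things on the bench alone.

Things in the scene. Friction and masses are not known exactly. Their poses are not given: they have to be found in the camera images.
- guide: Bar guide fixed to the bench: steel bed, top 16 mm above the bench, from y -300 to +105 and x -75 to +50 mm; 6 mm high fence strip along it at x -25 to -17; grey column at x -76 to -28, |y| < 37, whose arm (77 to 103 mm above the bench) reaches over the bed and carries the upright stop screw. Origin: on the bench, right below the screw's axis; z up, y along the bed.
- stop_screw (a joint): Turning of the stop screw and its crank driver, rad: 0 highest, 22 lowest; grows clockwise seen from above, which lowers screw, crank and foot by 4 mm a turn. Stays where it is left; about 1 N at the grip turns it. At 0 the free foot's underside is 34 mm above the bed's top.
- crank_grip (a point): Middle of the crank driver's black upright grip (23 mm thick, 56 mm tall, 28 mm up and down from here), 60 mm from the screw's axis; it spins on its pin. The crank's arm lies 31 mm below this point. The grip can be pushed round all the way, nothing else stands at its height. A ball catch holds the driver on the screw's square head; it stays on.
- foot: Round black rubber foot at the screw's lower end, 22 mm in diameter; origin at the centre of its underside. It does not turn. It is sprung: it can be pushed up 5 mm into the screw at 1.5 N per mm, from about 0.5 N; beyond that it is solid. The block just drags when the foot is pressed up by 0.5 to 4 mm, best 2 mm.
- setting_block: Setting block: plain aluminium bar 30 x 220 x 25 mm high, 0.3 to 0.6 kg, flat on the bed along the fence, under the foot at the start. Origin at the centre of its underside, y along it, as the bed's. Its long free end is the one at the bed's -y; there, within 30 mm of the end, it can be gripped from above across its width, clear of the crank.
- short_parallel: Bystander: steel bar 25 x 95 x 12 mm on the bench, origin at the centre of its underside.
- wrench: Bystander: open wrench 170 mm long, lying on the bench.
- spare_nut: Bystander: round steel nut, 28 mm across, 12 mm high, on the bed's +y end.
- hammer: Bystander: hammer 280 mm long, lying on the bench.
- spray_can: Bystander: spray can, 53 mm in diameter, 190 mm tall, standing.
- rammer: Bystander: turned wooden hand rammer, 64 mm in diameter, 175 mm tall, standing.
- core_pattern: Bystander: small turned wooden pattern, 64 mm in diameter, 53 mm tall.
- tin: Bystander: open steel tin, 68 mm in diameter, 75 mm tall.
Not all that is in view belongs to the job. Of the things that look like the setting_block, the larger one is meant.

How it is judged:
On the way, in this order (a step that is already met when the one before it is completed fails the run):
1. the foot presses lightly (0.4 to 9 N) on the setting block, which still lies well under it and is not held by the fingers (contact force between foot and setting_block between 0.4 and 9 N and contact force between the fingers and setting_block below 0.1 N and y of setting_block in the frame of guide above -0.09 m), for 0.3 s.
2. the block has been drawn nearly out (its far end within about 15 mm of the screw's axis) with the foot still rubbing on it (contact force between foot and setting_block above 0.3 N and y of setting_block in the frame of guide below -0.095 m), for 0.05 s.
At the end, for the whole second after the job is handed in: The foot, free again, stands 0.3 to 4.1 mm lower above the bed than the block is high (foot 20.9 to 24.7 mm above the bed), and the block lies flat and still on the bed, clear of the foot on the side of its free end, released (z of foot in the frame of guide between 0.0369 and 0.0407 m and y of setting_block in the frame of guide below -0.122 m and z of setting_block in the frame of guide between 0.014 and 0.0185 m and x of setting_block in the frame of guide between -0.015 and 0.045 m and angle between setting_block's own z axis and vertical below 0.06 rad and linear speed of setting_block below 0.01 m/s and velocity of joint stop_screw below 0.05 rad/s); the robot touches nothing.
It fails at once if the block is jammed: the foot presses on it with more than 14 N (contact force between foot and setting_block above 14 N).
It fails at once if a bystander is moved by more than 30 mm (distance of any of short_parallel, wrench, spare_nut, hammer, spray_can, rammer, core_pattern, tin from where it was at the start of the episode above 0.03 m).
It also fails if it takes over 72 s, if anything falls off the work surface, if the arm or the gripper's body presses on something with over 40 N, if the wrist force passes 120 N, or if a joint passes its speed limit or range.

## Working session

There is one attempt and no reset: what is moved stays moved. The work goes in short steps, each a Python script; the robot and the scene stay as the last script left them, time stands still between calls to the robot, and variables do not carry over. Pictures are saved under pics/ and viewed, at most 10 in all, crops included, and the job is handed in when it is done.

```bash
mkdir -p pics; ls; cat > h.py <<'E'
import numpy as np, cv2
from bench import *
def ray(cam,px):
    p=camera_params(cam);K=np.array(p["K"]);d=np.array(p["dist_coeffs"]);T=np.array(p["camera_from_world"])
    u=cv2.undistortPoints(np.array([[px]],float),K,d)[0,0]
    R=T[:3,:3];o=-R.T@T[:3,3];return o,R.T@np.array([u[0],u[1],1])
def at_z(cam,px,z):
    o,d=ray(cam,px);return o+d*(z-o[2])/d[2]
def tri(c1,p1,c2,p2):
    o1,d1=ray(c1,p1);o2,d2=ray(c2,p2)
    s=np.linalg.lstsq(np.c_[d1,-d2],o2-o1,rcond=None)[0]
    a=o1+s[0]*d1;b=o2+s[1]*d2;return (a+b)/2,np.linalg.norm(a-b)
def proj(cam,P):
    p=camera_params(cam);T=np.array(p["camera_from_world"])
    return cv2.projectPoints(np.array(P,float).reshape(-1,3),cv2.Rodrigues(T[:3,:3])[0],T[:3,3],np.array(p["K"]),np.array(p["dist_coeffs"]))[0][:,0]
E
python3 - <<'E'
from h import *
np.set_printoptions(precision=4,suppress=True)
ims=[]
for c in("scene","side","wrist"):
    im=read_camera(c);cv2.imwrite(f"pics/{c}0.png",im[:,:,::-1])
    for n in("crank_grip","guide","foot","setting_block","stop_screw","spare_nut"):
        print(c,n,[(np.round(r["at"],1).tolist(),round(r["confidence"],2)) for r in tip_of(c,n)[:3]])
    T=np.array(camera_params(c)["camera_from_world"]);print(-T[:3,:3].T@T[:3,3],T[2,:3])
print(read_time_s(),read_tcp_rot(),read_finger_gap())
E
```

```text
pics
scene crank_grip [([282.3, 214.1], 0.73), ([276.8, 242.5], 0.68)]
scene guide [([279.2, 244.1], 0.61)]
scene foot [([327.2, 341.7], 0.61), ([274.8, 236.8], 0.46)]
scene setting_block [([348.9, 215.0], 0.9), ([267.8, 231.0], 0.86)]Traceback (most recent call last):
  File "<stdin>", line 7, in <module>
ValueError: it knows: core_pattern, crank_grip, foot, guide, hammer, rammer, setting_block, short_parallel, spare_nut, spray_can, tin, wrench
```

View pics/scene0.png

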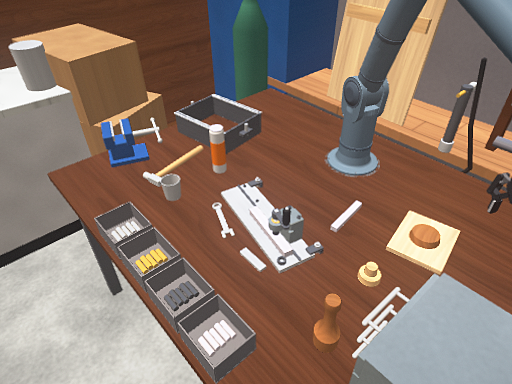

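The scene shows the guide at about (268,226). The nut, at the +y end of the bed, is near (282,261), the crank grip near (284,213), and the free end towards (235,190).

```bash
python3 - <<'E'
from h import *
np.set_printoptions(precision=4,suppress=True)
for c in("scene","side","wrist"):
    im=read_camera(c);cv2.imwrite(f"pics/{c}1.png",cv2.resize(im[:,:,::-1],None,fx=1.5,fy=1.5))
    for n in("crank_grip","guide","foot","setting_block","spare_nut"):
        print(c,n,[(np.round(r["at"],1).tolist(),round(r["confidence"],2)) for r in tip_of(c,n)[:3]])
    T=np.array(camera_params(c)["camera_from_world"]);print(-T[:3,:3].T@T[:3,3],T[2,:3])
im=read_camera("scene")[160:290,200:370,::-1];cv2.imwrite("pics/crop.png",cv2.resize(im,None,fx=4.5,fy=4.5,interpolation=cv2.INTER_CUBIC))
print(read_time_s(),read_tcp_rot(),read_finger_gap())
E
```

```text
scene crank_grip [([289.0, 215.4], 0.75)]
scene guide [([276.4, 240.2], 0.6)]
scene foot [([276.6, 235.1], 0.42)]
scene setting_block [([267.6, 230.6], 0.64), ([347.1, 220.4], 0.58)]
scene spare_nut [([278.9, 259.9], 0.56)]
[1.1062 0.6781 0.8608] [-0.5152 -0.5839 -0.6273]
side crank_grip [([247.6, 153.6], 0.63)]
side guide [([250.0, 197.2], 0.76), ([270.4, 190.9], 0.59)]
side foot []
side setting_block [([249.1, 197.9], 0.6), ([181.8, 205.8], 0.5)]
side spare_nut []
[ 0.0798 -1.065   0.7553] [ 0.3334  0.8078 -0.486 ]
wrist crank_grip []
wrist guide []
wrist foot []
wrist setting_block [([7.4, 291.0], 0.54)]
wrist spare_nut []
[0.2029 0.6216 0.3739] [ 0.2361 -0.1049 -0.9661]
1.2 [ 0.2064  0.9785 -0.     -0.    ] 0.0856109265362865
```

View pics/side1.png

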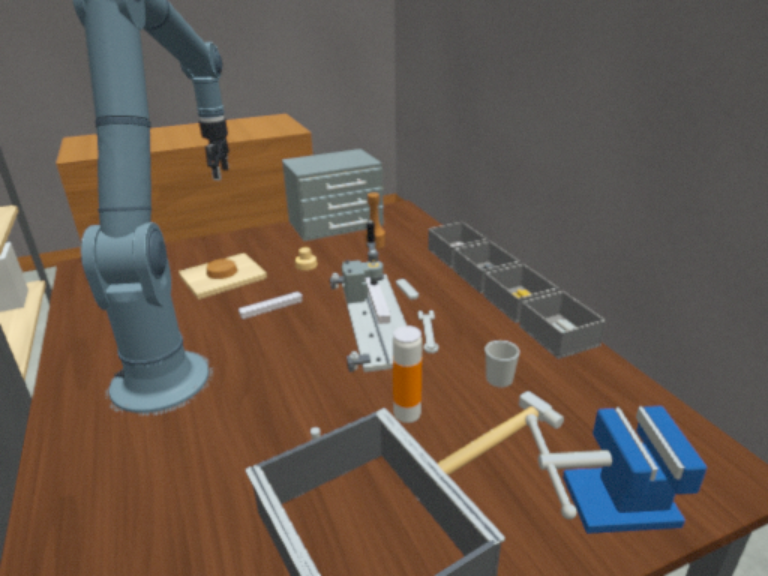

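View pics/crop.png

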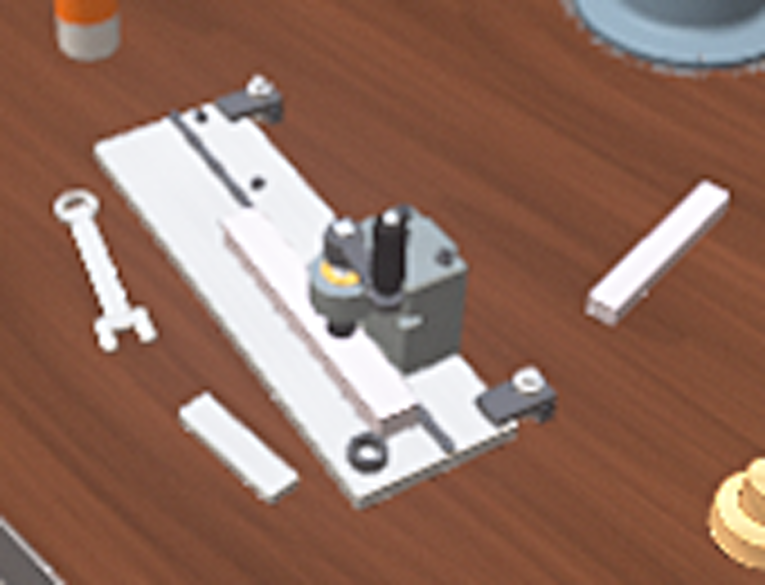

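The crop shows the bed corners at (95,150), (358,497) and (515,430), the block from (245,212) to (400,425), the grip at (390,250) and the foot at (342,325). The side view agrees. I'll estimate the guide pose from these corners, then refine it from the wrist camera.

```bash
python3 - <<'E'
from h import *
np.set_printoptions(precision=4,suppress=True)
c=lambda u,v:np.array([u/4.5+200-.4,v/4.5+160-.4])
A,B,C=[at_z("scene",c(*p),.016) for p in((95,150),(358,497),(515,430))]
print(A,B,C,np.linalg.norm(A-B),np.linalg.norm(C-B))
src=np.array([[.05,-.3],[.05,.105],[-.075,.105]]);dst=np.array([A,B,C])[:,:2]
sc=src.mean(0);dc=dst.mean(0);H=(src-sc).T@(dst-dc);th=np.arctan2(H[0,1]-H[1,0],H[0,0]+H[1,1])
R=np.array([[np.cos(th),-np.sin(th)],[np.sin(th),np.cos(th)]]);o=dc-R@sc
print("origin",o,"th",th,dst-(src@R.T+o))
print("grip",tri("scene",[287.5,215],"side",[247.6,153.6]), at_z("scene",c(390,250),.17))
T=np.array(camera_params("wrist")["camera_from_world"]);p=read_eef_pos()
print(p, camera_params("wrist")["K"])
from scipy.spatial.transform import Rotation as Ro
Rt=Ro.from_quat(read_tcp_rot());o2=-T[:3,:3].T@T[:3,3];print("cam in tcp",Rt.inv().apply(o2-p),Rt.inv().apply(T[2,:3]))
E
```

```text
[ 0.5303 -0.1777  0.016 ] [0.6165 0.2113 0.016 ] [0.5009 0.2412 0.016 ] 0.39846381451592594 0.11945762757743522
origin [0.5478 0.1227] th -0.2250771769687311 [[ 0.0007  0.0032]
 [-0.0035 -0.0026]
 [ 0.0027 -0.0006]]
grip (array([0.5649, 0.1781, 0.1728]), np.float64(0.0098135952888555)) [0.5603 0.1754 0.17  ]
[0.2625 0.5946 0.2503] [[301.6699   0.     254.4212]
 [  0.     301.6699 191.8889]
 [  0.       0.       1.    ]]
cam in tcp [ 0.0655  0.0006 -0.1237] [-0.2583 -0.0006  0.9661]
```

```bash
cat >> h.py <<'E'
from scipy.spatial.transform import Rotation as Ro
th=-0.2251;O=np.array([.5478,.1227,0.])
def G(p,O=O,th=th): return Ro.from_euler('z',th).apply(np.asarray(p,float))+O
def look(cam,tgt,up=np.array([0,0,1.]),flip=1):
    T=np.array(camera_params("wrist")["camera_from_world"]);Rt=Ro.from_quat(read_tcp_rot())
    Rc=Ro.from_matrix(T[:3,:3].T);rel=Rt.inv()*Rc;off=Rt.inv().apply(-T[:3,:3].T@T[:3,3]-np.array(read_eef_pos()))
    z=tgt-cam;z/=np.linalg.norm(z);x=np.cross(z,up)*flip;x/=np.linalg.norm(x)
    R=Ro.from_matrix(np.c_[x,np.cross(z,x),z])*rel.inv()
    return cam-R.apply(off),R.as_quat()
E
python3 - <<'E'
from h import *
np.set_printoptions(precision=3,suppress=True)
t=G([0,0,.045])
for f in(1,-1):
  for az in range(-90,100,15):
    r=[]
    for el in(25,35,45,60):
      for d in(.2,.26):
        a,e=np.radians(az),np.radians(el)
        p,q=look(t+d*(Ro.from_euler('z',th).apply([np.cos(a)*np.cos(e),np.sin(a)*np.cos(e),np.sin(e)])),t,flip=f)
        if inverse_kinematics(p,q) is not None:r.append((el,d,p.round(3).tolist()))
    print(f,az,r)
E
```

```text
1 -90 [(25, 0.2, [0.531, 0.054, 0.044]), (25, 0.26, [0.519, 0.001, 0.069]), (35, 0.2, [0.532, 0.055, 0.056]), (35, 0.26, [0.521, 0.007, 0.09]), (45, 0.2, [0.532, 0.057, 0.068]), (45, 0.26, [0.523, 0.016, 0.11]), (60, 0.2, [0.534, 0.065, 0.084]), (60, 0.26, [0.527, 0.036, 0.136])]
1 -75 [(25, 0.2, [0.55, 0.052, 0.044]), (25, 0.26, [0.552, -0.003, 0.069]), (35, 0.2, [0.55, 0.053, 0.056]), (35, 0.26, [0.552, 0.004, 0.09]), (45, 0.2, [0.55, 0.056, 0.068]), (45, 0.26, [0.551, 0.013, 0.11]), (60, 0.2, [0.549, 0.064, 0.084]), (60, 0.26, [0.55, 0.034, 0.136])]
1 -60 [(25, 0.2, [0.568, 0.055, 0.044]), (25, 0.26, [0.584, 0.003, 0.069]), (35, 0.2, [0.568, 0.056, 0.056]), (35, 0.26, [0.582, 0.009, 0.09]), (45, 0.2, [0.567, 0.058, 0.068]), (45, 0.26, [0.579, 0.018, 0.11]), (60, 0.2, [0.565, 0.066, 0.084]), (60, 0.26, [0.573, 0.038, 0.136])]
1 -45 [(25, 0.2, [0.585, 0.062, 0.044]), (25, 0.26, [0.614, 0.016, 0.069]), (35, 0.2, [0.585, 0.063, 0.056]), (35, 0.26, [0.611, 0.021, 0.09]), (45, 0.2, [0.583, 0.066, 0.068]), (45, 0.26, [0.606, 0.03, 0.11]), (60, 0.2, [0.579, 0.072, 0.084]), (60, 0.26, [0.5
[... 4129 characters left out ...]
), (45, 0.2, [0.563, 0.14, 0.112]), (45, 0.26, [0.592, 0.171, 0.155]), (60, 0.2, [0.551, 0.127, 0.116]), (60, 0.26, [0.571, 0.148, 0.168])]
-1 75 [(25, 0.2, [0.568, 0.162, 0.1]), (25, 0.26, [0.594, 0.21, 0.126]), (35, 0.2, [0.563, 0.153, 0.107]), (35, 0.26, [0.586, 0.197, 0.142]), (45, 0.2, [0.558, 0.143, 0.112]), (45, 0.26, [0.578, 0.181, 0.155]), (60, 0.2, [0.549, 0.127, 0.116]), (60, 0.26, [0.564, 0.154, 0.168])]
-1 90 [(25, 0.2, [0.557, 0.166, 0.1]), (25, 0.26, [0.569, 0.219, 0.126]), (35, 0.2, [0.555, 0.156, 0.107]), (35, 0.26, [0.566, 0.204, 0.142]), (45, 0.2, [0.552, 0.145, 0.112]), (45, 0.26, [0.562, 0.186, 0.155]), (60, 0.2, [0.548, 0.127, 0.116]), (60, 0.26, [0.555, 0.157, 0.168])]
```

```bash
python3 - <<'E'
from h import *
np.set_printoptions(precision=4,suppress=True)
def view(tgt,az,el,d,f,name):
    t=G(tgt);a,e=np.radians(az),np.radians(el)
    p,q=look(t+d*(Ro.from_euler('z',th).apply([np.cos(a)*np.cos(e),np.sin(a)*np.cos(e),np.sin(e)])),t,flip=f)
    print(name,p,inverse_kinematics(p,q));
    try: move_ptp(p,q)
    except MotionError as ex: print(ex);return
    pause(.3);prm=camera_params("wrist");im=read_camera("wrist");np.savez(f"pics/{name}.npz",**{k:np.array(v) for k,v in prm.items()})
    cv2.imwrite(f"pics/{name}.png",cv2.resize(im[:,:,::-1],None,fx=1.5,fy=1.5,interpolation=cv2.INTER_CUBIC))
    for n in("crank_grip","guide","foot","setting_block","spare_nut"):
        print(n,[(np.round(r["at"],1).tolist(),round(r["confidence"],2)) for r in tip_of("wrist",n)[:3]])
    print(read_time_s())
view([0.0,-.08,.02],-60,75,.46,-1,"wA")
view([0.0,-.01,.05],-50,30,.34,-1,"wB")
E
```

```text
wA [ 0.5462 -0.0063  0.3407] [-1.2116  0.344   1.4113  1.7773 -0.3506  1.3238 -2.5647]
crank_grip [([190.1, 317.5], 0.73)]
guide [([232.6, 226.4], 0.88)]
foot [([193.4, 263.8], 0.53)]
setting_block [([243.0, 212.6], 0.84), ([360.1, 302.1], 0.79)]
spare_nut [([191.8, 264.9], 0.5)]
4.1833
wB [ 0.619  -0.0307  0.1784] [-0.1848  0.8276  0.6736  1.4506 -0.9039  1.7693 -2.0056]
crank_grip [([209.2, 304.9], 0.81)]
guide [([253.2, 157.8], 0.72)]
foot [([250.6, 188.9], 0.56)]
setting_block [([364.8, 220.5], 0.82), ([273.1, 156.0], 0.78)]
spare_nut [([197.6, 190.5], 0.51)]
5.85
```

View pics/wA.png

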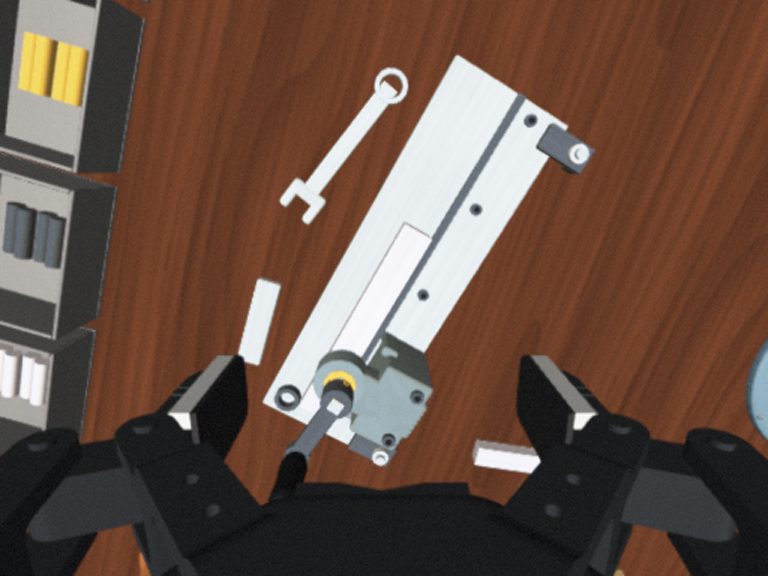

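View pics/wB.png

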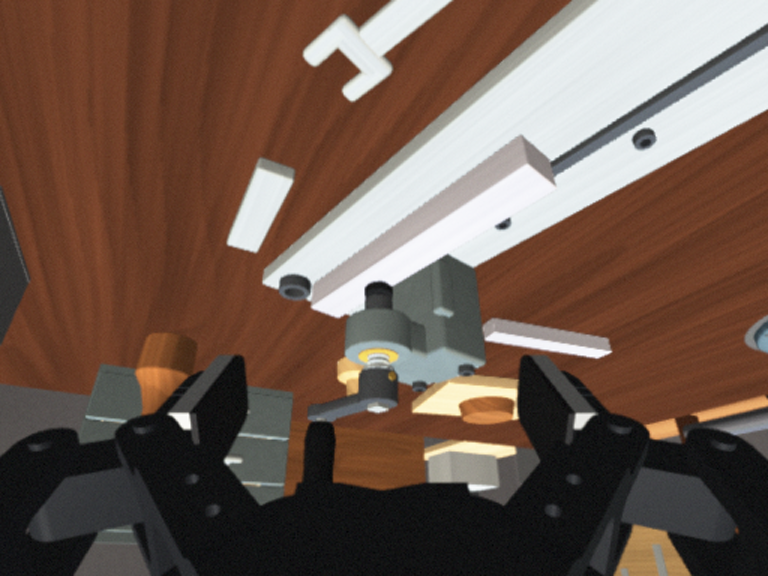

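wA shows the bed corners at (458,55), (568,127) and (263,402), the block's free end at (405,223)–(433,237), and the grip near (290,475). wB (upside down) shows the foot at (378,283–305) close to the block's top and the block's end at about (540,160). I'll fit the pose and overlay the model.

```bash
cat > fit.py <<'E'
from h import *
from scipy.optimize import least_squares
np.set_printoptions(precision=4,suppress=True)
def pj(n,P):
    f=np.load(f"pics/{n}.npz");T=f["camera_from_world"]
    return cv2.projectPoints(np.array(P,float).reshape(-1,3),cv2.Rodrigues(T[:3,:3])[0],T[:3,3],f["K"],f["dist_coeffs"])[0][:,0]*1.5+.25
E
python3 - <<'E'
from fit import *
obs=[("wA",(458,55),[.05,-.3,.016]),("wA",(568,127),[-.075,-.3,.016]),("wA",(263,402),[.05,.105,.016]),("wB",(263,271),[.05,.105,.016])]
def res(v): return np.concatenate([pj(n,G(P,np.r_[v[:2],0],v[2]))[0]-np.array(u) for n,u,P in obs])
s=least_squares(res,[.5478,.1227,th],x_scale=[.01,.01,.01]);print(s.x,s.fun)
O2=np.r_[s.x[:2],0];t2=s.x[2]
# block free end from wA, in guide frame
f=np.load("pics/wA.npz");T=f["camera_from_world"]
for u in((405,223),(433,237)):
    n=cv2.undistortPoints(np.array([[u]],float)/1.5,f["K"],f["dist_coeffs"])[0,0];o=-T[:3,:3].T@T[:3,3];d=T[:3,:3].T@np.r_[n,1]
    P=o+d*(.041-o[2])/d[2];print("blk",Ro.from_euler('z',-t2).apply(P-O2))
im=cv2.imread("pics/wB.png");im=cv2.resize(im[110:420,240:600],None,fx=2.2,fy=2.2,interpolation=cv2.INTER_CUBIC)
def dr(P,c):
    q=((pj("wB",G(P,O2,t2))-[240,110])*2.2).astype(np.int32);cv2.polylines(im,[q.reshape(-1,1,2)],True,c,1)
a=np.linspace(0,2*np.pi,40)
for h,c in((.034,(0,0,255)),(.030,(0,255,0)),(.026,(255,0,0))): dr(np.c_[.011*np.cos(a),.011*np.sin(a),0*a+.016+h],c)
dr(np.c_[.011*np.cos(a),.011*np.sin(a),0*a+.077],(255,0,255))
dr([[.05,-.3,.016],[.05,.105,.016],[-.075,.105,.016],[-.075,-.3,.016]],(0,200,200))
for z in(.016,.041): dr([[-.017,-.16,z],[.013,-.16,z],[.013,.06,z],[-.017,.06,z]],(0,128,255))
cv2.imwrite("pics/ov.png",im)
E
```

```text
[ 0.5467  0.1178 -0.2273] [ 1.1945 -2.7182  2.5967 -1.3763 -2.0028 -1.2635 -2.9063 11.3201]
blk [ 0.0153 -0.144   0.041 ]
blk [-0.0142 -0.146   0.041 ]
```

View pics/ov.png

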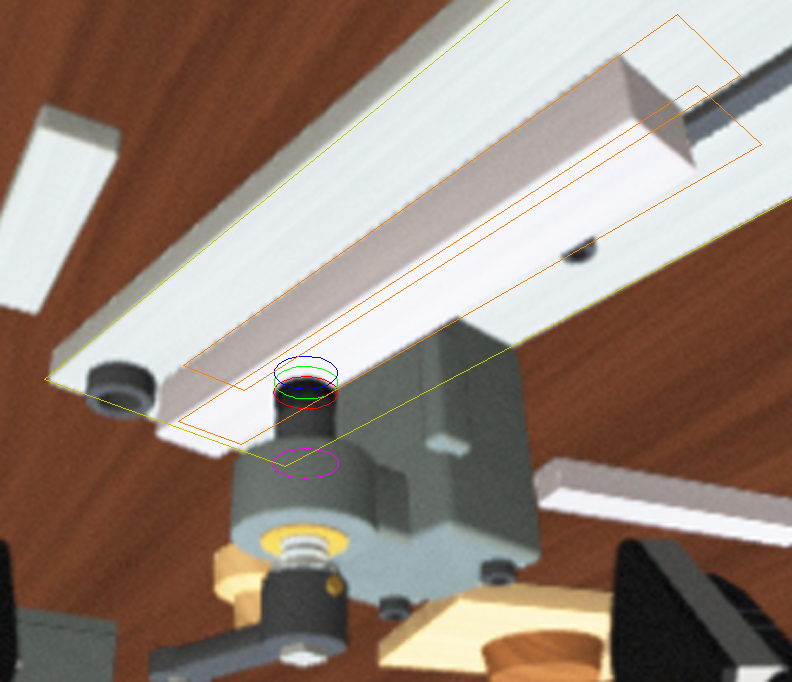

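The overlay puts the foot underside close to the q=0 height of 34 mm (red). I had picked the wrong edge for the wB corner, so I'll refit with the block and foot height as unknowns.

```bash
python3 - <<'E'
from fit import *
ov=lambda u,v:(u/2.2+240,v/2.2+110)
def obs(v):
    xb,yb,h=v[3:6];a=np.linspace(0,2*np.pi,200)
    return [("wA",(458,55),[.05,-.3,.016]),("wA",(568,127),[-.075,-.3,.016]),("wA",(263,402),[.05,.105,.016]),
    ("wB",ov(51,378),[.05,.105,.016]),
    ("wA",(405,223),[xb+.015,yb-.11,.041]),("wA",(433,237),[xb-.015,yb-.11,.041]),
    ("wB",ov(694,165),[xb-.015,yb-.11,.041]),("wB",ov(634,120),[xb+.015,yb-.11,.041]),("wB",ov(621,55),[xb+.015,yb-.11,.016]),
    ("wB",ov(156,433),[xb+.015,yb+.11,.041]),("wB",ov(222,457),[xb-.015,yb+.11,.041])]
def res(v):
    O2=np.r_[v[:2],0];r=[]
    dd={"wA":v[6:9],"wB":v[9:12]}
    for n,u,P in obs(v): r+=list(pj(n,G(P,O2,v[2])+dd[n])[0]-np.array(u))
    a=np.linspace(0,2*np.pi,100);c=pj("wB",G(np.c_[.011*np.cos(a),.011*np.sin(a),0*a+v[5]],O2,v[2])+dd["wB"])
    L,Rr=c[:,0].min(),c[:,0].max()
    r+=[c[:,1].min()-(377/2.2+110),(L+Rr)/2-(306/2.2+240)]
    return np.r_[r,v[6:]/.0015]
s=least_squares(res,[.5467,.1178,-.2273,0,-.035,.05]+[0]*6,x_scale=[.01]*12)
print(s.x[:6],"offs mm",s.x[6:]*1e3);print(s.fun[:-6].reshape(-1,2).round(1).tolist())
J=np.linalg.inv(s.jac.T@s.jac);print("sd",np.sqrt(np.diag(J))[:6])
E
```

```text
[ 0.5447  0.1209 -0.2206  0.0008 -0.0363  0.0495] offs mm [ 0.7335 -1.122  -1.8101 -0.7335  1.122  -2.4227]
[[-0.7, -0.4], [0.8, -0.3], [-0.5, 0.3], [-0.4, 1.4], [0.6, -0.3], [-0.1, 1.5], [2.3, 3.3], [-0.4, -0.7], [-1.7, -2.5], [0.6, 0.0], [-1.2, -0.9], [0.0, 0.5]]
sd [0.0012 0.0012 0.0022 0.0006 0.0007 0.001 ]
```

```bash
cat >> h.py <<'E'
O=np.array([.5447,.1209,0]);th=-.2206
def G(p,O=O,th=th): return Ro.from_euler('z',th).apply(np.asarray(p,float))+O
def Ginv(p): return Ro.from_euler('z',-th).apply(np.asarray(p,float)-O)
E
python3 - <<'E'
from fit import *
from h import G,Ginv
offs={"wA":np.array([.7335,-1.122,-1.81])/1e3,"wB":np.array([-.7335,1.122,-2.42])/1e3}
u={"wA":(190.1,317.5),"wB":(209.2,304.9)}
def f(P): return np.concatenate([pj(n,P+offs[n])[0]/1.5-u[n] for n in u])
s=least_squares(f,[.56,.178,.17]);print(s.x,s.fun,Ginv(s.x),np.hypot(*Ginv(s.x)[:2]))
# prediction for on-circle
for n in u:
  T=np.load(f"pics/{n}.npz")
for a in(80,85,90,95,100):
  P=G([.06*np.cos(np.radians(a)),.06*np.sin(np.radians(a)),.172]);print(a,f(P).round(1))
print(tip_of("side","crank_grip"),tip_of("scene","crank_grip")) if 0 else None
P0=s.x
for yaw in range(0,180,20):
  q=(Ro.from_euler('z',np.radians(yaw))*Ro.from_quat([1,0,0,0])).as_quat()
  r=[inverse_kinematics([*(G([.06*np.cos(b),.06*np.sin(b),.172])[:2]),.175],q) for b in np.radians([90,0,-90,180])]
  print(yaw,[None if x is None else round(x[6],2) for x in r])
E
```

```text
[0.5684 0.1765 0.1669] [-0.4394  0.0768  0.4059 -0.0955] [0.011  0.0595 0.1669] 0.06047963002682735
80 [-0.8  3.   0.7  4.9]
85 [3.  5.3 4.4 5.5]
90 [7.  7.4 8.4 6. ]
95 [11.1  9.1 12.5  6.5]
100 [15.4 10.6 16.7  6.9]
0 [np.float64(-1.66), np.float64(-1.51), np.float64(-1.51), np.float64(-1.71)]
20 [np.float64(-1.36), np.float64(-1.21), np.float64(-1.21), np.float64(-1.4)]
40 [np.float64(-1.05), np.float64(-0.9), np.float64(-0.89), np.float64(-1.08)]
60 [np.float64(-0.74), np.float64(-0.59), np.float64(-0.57), np.float64(-0.76)]
80 [np.float64(-0.43), np.float64(-0.29), np.float64(-0.26), np.float64(-0.44)]
100 [np.float64(-0.12), np.float64(0.02), np.float64(0.06), np.float64(-0.12)]
120 [np.float64(-0.27), np.float64(-0.15), np.float64(-0.15), np.float64(-0.14)]
140 [np.float64(-0.04), np.float64(0.08), np.float64(0.2), np.float64(0.09)]
160 [np.float64(0.31), np.float64(0.43), np.float64(0.55), np.float64(0.44)]
```

```bash
cat >> h.py <<'E'
Q=(Ro.from_euler('z',th+np.pi/2)*Ro.from_quat([1,0,0,0])).as_quat()
E
python3 - <<'E'
from h import *
np.set_printoptions(precision=4,suppress=True)
p=np.array(read_eef_pos())
try: movel(p+[-.03,0,.17],speed=.2)
except MotionError as e: print(e)
g=np.array([.5684,.1765,.172])
move_ptp(g+[0,0,.13],Q);print(read_qpos(),read_ft_force())
movel(g,speed=.12)
print("open",read_eef_pos(),read_ft_force(),read_time_s())
move_gripper(.0,20);pause(.2)
print("closed",read_eef_pos(),read_ft_force(),read_finger_gap(),read_grasp_force(),read_time_s())
E
```

```text
[-0.5858  0.2414  0.2567  1.6865 -0.0637  1.2239 -0.5378] [-0.3641 -0.039  -0.3103]
open [0.5692 0.1767 0.173 ] [-0.0203  0.3099  0.0217] 9.55
closed [0.5684 0.1767 0.1722] [-1.8574  0.2785  1.4714] 0.021401831581185284 20.48216000544926 10.35
```

```bash
cat > wind.py <<'E'
from h import *
np.set_printoptions(precision=4,suppress=True)
A0=np.radians(79.5);Z0=.172
def wind(t0,t1,c=(0,0),r=.0602,step=np.radians(15),speed=.12):
    log=[];n=int(np.ceil(abs(t1-t0)/step))
    for t in np.linspace(t0,t1,n+1)[1:]:
        a=A0-t;P=G([c[0]+r*np.cos(a),c[1]+r*np.sin(a),Z0-.004*t/2/np.pi])
        movel(P,speed=speed);e=Ginv(read_eef_pos());f=Ro.from_euler('z',-th).apply(read_ft_force())
        fr=f[0]*np.cos(a)+f[1]*np.sin(a);ft=f[0]*np.sin(a)-f[1]*np.cos(a)
        log.append([t,fr,ft,f[2],*e]);
        if np.linalg.norm(f)>18: print("FORCE");break
    print(np.array(log).round(4));print(read_time_s(),read_finger_gap())
E
python3 -c "
from wind import *
wind(0,np.radians(150))"
```

```text
[[ 0.238   1.7943  1.2832  1.6138  0.0264  0.0548  0.1722]
 [ 0.476   2.913   1.0641  1.1791  0.0384  0.0475  0.1722]
 [ 0.714   3.814   2.125   1.4718  0.0485  0.0374  0.1721]
 [ 0.952   4.6965  0.4266  1.7354  0.0561  0.025   0.1721]
 [ 1.19    5.1457  1.2539  2.6872  0.0606  0.0108  0.172 ]
 [ 1.428   5.34    1.8092  2.9096  0.0615 -0.0045  0.1717]
 [ 1.666   4.6993  1.5338  4.3651  0.0587 -0.0191  0.1715]
 [ 1.904   3.9523  0.6913  5.1383  0.0527 -0.0319  0.1713]
 [ 2.142   4.5407  1.5471  5.1447  0.0435 -0.0432  0.171 ]
 [ 2.38    5.0866  0.816   5.7768  0.0318 -0.0521  0.1708]
 [ 2.618   4.2488  1.0654  7.8861  0.0182 -0.0579  0.1705]]
13.2833 0.021586760071402283
```

```bash
python3 -c "
from wind import *
wind(np.radians(150),np.radians(240),c=(.002,-.0015),r=.0605)"
```

```text
[[ 2.8798  1.4195  1.1244  7.2913  0.0039 -0.0606  0.1701]
 [ 3.1416  0.4099  0.7936  5.2887 -0.0119 -0.059   0.1699]
 [ 3.4034 -1.8045  0.1245  4.5391 -0.0265 -0.0536  0.1697]
 [ 3.6652 -3.9101  0.277  -0.0608 -0.0381 -0.0457  0.1695]
 [ 3.927  -4.425   1.3267 -0.3088 -0.0475 -0.0352  0.1694]
 [ 4.1888 -4.2546 -0.3631  0.4395 -0.0544 -0.022   0.1693]]
14.9667 0.021678070301947402
```

```bash
python3 -c "
import numpy as np
from scipy.optimize import least_squares
P=np.array([[.0264,.0548],[.0384,.0475],[.0485,.0374],[.0561,.025],[.0606,.0108],[.0615,-.0045],[.0587,-.0191],[.0527,-.0319],[.0435,-.0432],[.0318,-.0521],[.0182,-.0579],[.0039,-.0606],[-.0119,-.059],[-.0265,-.0536],[-.0381,-.0457],[-.0475,-.0352],[-.0544,-.022]])
s=least_squares(lambda v:np.hypot(*(P-v[:2]).T)-.06,[0,0]);print(s.x,s.fun*1e3)
d=P-s.x;print(np.degrees(np.arctan2(d[:,1],d[:,0]))[[0,-1]],79.5-13.64,79.5-240)
"
```

```text
[ 0.00163078 -0.00034964] [ 0.45657599  0.34537342  0.18105646  0.07911908  0.01402878  0.01290811
  0.0705576   0.02907915 -0.09019521 -0.09773576 -0.11191634  0.29307382
  0.19091469  0.22409069  0.29253302  0.23604153  0.06817832]
[  65.81384068 -158.87341189] 65.86 -160.5
```

```bash
python3 -c "
from wind import *
wind(np.radians(240),16.9,c=(.0016,-.0003),r=.0601,step=np.radians(18),speed=.15)
f=Ginv(read_eef_pos())-[.0016,-.0003,0];a=np.arctan2(f[1],f[0]);print('turned mod',(A0-a)%(2*np.pi),16.9%(2*np.pi))"
```

```text
[[ 4.4988 -2.3018  0.3986  1.872  -0.0582 -0.0027  0.1691]
 [ 4.8088 -2.1783  0.7492  3.8822 -0.0561  0.0155  0.1689]
 [ 5.1189 -1.0034  0.7693  5.5829 -0.0485  0.0324  0.1688]
 [ 5.4289  0.7615  1.3707  5.2578 -0.0361  0.0463  0.1686]
 [ 5.7389  0.666   0.4194  5.281  -0.02    0.0558  0.1684]
 [ 6.049   2.1321  0.7233  5.2809 -0.0017  0.0598  0.1683]
 [ 6.359   2.4963  1.2214  4.5673  0.017   0.058   0.1682]
 [ 6.669   3.209   0.5659  4.1715  0.0344  0.0503  0.1681]
 [ 6.9791  4.8626  0.5525  4.9571  0.0486  0.0376  0.168 ]
 [ 7.2891  5.7988  0.2179  5.1109  0.0581  0.0212  0.1678]
 [ 7.5991  4.3521  0.7016  6.046   0.0621  0.0024  0.1675]
 [ 7.9091  3.4947  0.424   6.2933  0.0599 -0.0169  0.1672]
 [ 8.2192  4.1164  1.1393  7.845   0.0519 -0.0342  0.1669]
 [ 8.5292  3.7869  0.0286  8.2435  0.0391 -0.0479  0.1666]
 [ 8.8392  2.3556  0.0811  9.0427  0.0225 -0.057   0.1663]
 [ 9.1493  2.881   0.8432  8.1533  0.0039 -0.0607  0.1659]
 [ 9.4593  0.8204  0.8429  8.2047 -0.0148 -0.0584  0.1657]
 [ 9.7693 -0.6467  0.7759  7.4847 -0.0318 -0.0504  0.1655]
 [10.0794 -1.9991  0.7134  4.4117 -0.0
[... 693 characters left out ...]
09  5.7061  0.0617  0.0068  0.1635]
 [14.1097  4.3814  1.022   6.279   0.061  -0.0127  0.1633]
 [14.4198  3.179   1.3204  6.9645  0.0544 -0.0304  0.1629]
 [14.7298  3.9774  0.9822  9.0975  0.0427 -0.045   0.1626]
 [15.0398  2.5163  1.6269  7.8579  0.0271 -0.0554  0.1623]
 [15.3499  1.6873  0.7909  8.4198  0.0089 -0.0604  0.162 ]
 [15.6599  0.5132  0.9104  8.6879 -0.0099 -0.0598  0.1617]
 [15.9699 -1.335   1.0165  7.2853 -0.0275 -0.0533  0.1615]
 [16.2799 -2.2221  0.5414  4.5447 -0.0419 -0.0421  0.1613]
 [16.59   -3.3606  0.9019  2.8804 -0.052  -0.0278  0.1612]
 [16.9    -4.1117  0.1287  3.6292 -0.0574 -0.0118  0.161 ]]
26.25 0.021531726502957774
turned mod 4.335948887089655 4.333629385640826
```

```bash
python3 - <<'E'
from h import *
np.set_printoptions(precision=4,suppress=True)
move_gripper(.07);p=np.array(read_eef_pos());movel(p+[0,0,.14],Q,speed=.2)
t=G([0,-.01,.05]);a,e=np.radians(-50),np.radians(25)
p,q=look(t+.30*Ro.from_euler('z',th).apply([np.cos(a)*np.cos(e),np.sin(a)*np.cos(e),np.sin(e)]),t,flip=-1)
move_ptp(p+[.02,-.03,.12],q);movel(p,q,speed=.2);pause(.3)
prm=camera_params("wrist");im=read_camera("wrist");np.savez("pics/wC.npz",**{k:np.array(v) for k,v in prm.items()})
cv2.imwrite("pics/wC.png",cv2.resize(im[:,:,::-1],None,fx=1.5,fy=1.5,interpolation=cv2.INTER_CUBIC))
print(read_time_s(),[(r["at"],r["confidence"]) for r in tip_of("wrist","foot")])
E
```

```text
30.1333 [([246.5, 181.4], 0.49)]
```

View pics/wC.png

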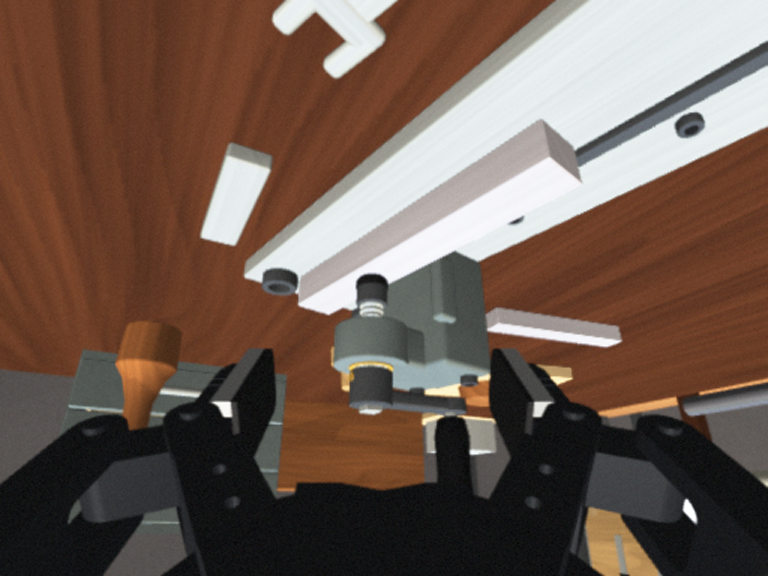

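wC shows the foot (371,273–300) down on the block's top face, the hub close to the arm and the block still in place. I'll check this against the model.

```bash
python3 - <<'E'
from fit import *
from h import G
im=cv2.imread("pics/wC.png")[230:340,290:500];im=cv2.resize(im,None,fx=3.8,fy=3.8,interpolation=cv2.INTER_CUBIC)
off=np.array([-.0007,.0011,-.0024]);a=np.linspace(0,2*np.pi,60)
def dr(P,c):
    q=((pj("wC",G(P)+off)-[290,230])*3.8).astype(np.int32);cv2.polylines(im,[q.reshape(-1,1,2)],True,c,1)
for z,c in((.041,(0,0,255)),(.045,(0,255,0)),(.049,(255,0,0))): dr(np.c_[.011*np.cos(a),.011*np.sin(a),0*a+z],c)
dr([[.0158,-.1463,.041],[.0158,.0737,.041],[-.0142,.0737,.041],[-.0142,-.1463,.041]],(0,128,255))
cv2.imwrite("pics/ov2.png",im)
E
```

```text
(no output)
```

View pics/ov2.png

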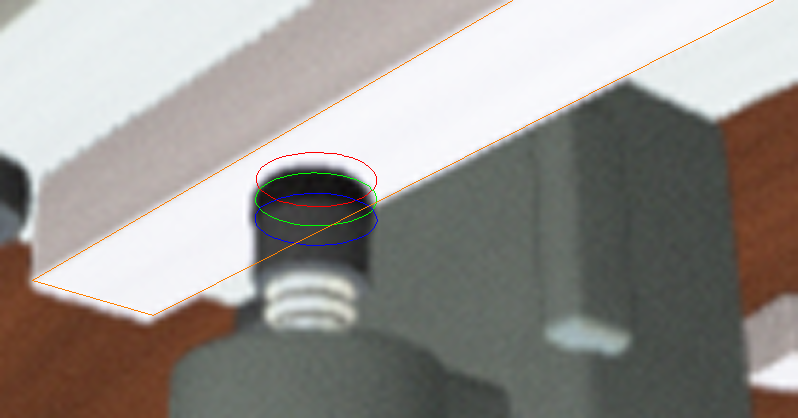

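The joint can't start below 0, so 16.9 rad of winding guarantees at least 1.7 mm of press, which agrees with the picture. Next I grip the free end and start the pull.

```bash
python3 - <<'E'
from h import *
np.set_printoptions(precision=3,suppress=True)
p=np.array(read_eef_pos());movel(p+[0,-.03,.10],speed=.2)
g=[.0005,-.134]
move_ptp(G([*g,.16]),Q);movel(G([*g,.048]),speed=.12)
pause(.2);print("pre",read_ft_force(),Ginv(read_eef_pos()))
move_gripper(0.0,40);pause(.2)
print("grip",read_ft_force(),Ginv(read_eef_pos()),read_finger_gap(),read_grasp_force(),read_time_s())
for dy in(.01,.02):
    movel(G([g[0],g[1]-dy,.048]),speed=.05);print(dy,Ro.from_euler('z',-th).apply(read_ft_force()),Ginv(read_eef_pos()),read_finger_gap())
print(read_time_s())
E
```

```text
pre [ 0.323 -0.438  0.161] [ 0.001 -0.134  0.049]
grip [ 1.425 -1.113  4.205] [ 0.002 -0.134  0.049] 0.028499231488798453 40.575928688049316 34.4083
0.01 [ 1.927 10.565  1.944] [ 0.002 -0.137  0.049] 0.02902583799081074
0.02 [ 1.042 12.627  1.552] [ 0.001 -0.145  0.049] 0.028994699639031646
35.1083
```

```bash
python3 - <<'E'
from h import *
np.set_printoptions(precision=3,suppress=True)
pause(.3);print(Ro.from_euler('z',-th).apply(read_ft_force()),Ginv(read_eef_pos()),read_finger_gap())
for dy in(.035,.05):
    movel(G([.0005,-.134-dy,.048]),speed=.05)
    for i in range(3): print(dy,Ro.from_euler('z',-th).apply(read_ft_force()),Ginv(read_eef_pos()));pause(.15)
im=read_camera("side");cv2.imwrite("pics/s2.png",cv2.resize(im[140:260,180:340,::-1],None,fx=4.5,fy=4.5,interpolation=cv2.INTER_CUBIC))
print(read_time_s())
E
```

```text
[ 1.143 13.052  2.607] [ 0.001 -0.145  0.049] 0.028578202359708097
0.035 [ 0.284 13.497  3.454] [ 0.001 -0.16   0.049]
0.035 [ 0.735 14.123  3.053] [ 0.001 -0.16   0.049]
0.035 [ 0.968 13.174  3.208] [ 0.001 -0.16   0.049]
0.05 [ 0.86  13.576  3.546] [ 0.001 -0.174  0.049]
0.05 [ 0.773 13.618  4.322] [ 0.001 -0.174  0.049]
0.05 [ 1.145 14.531  3.915] [ 0.001 -0.174  0.049]
37.2583
```

View pics/s2.png

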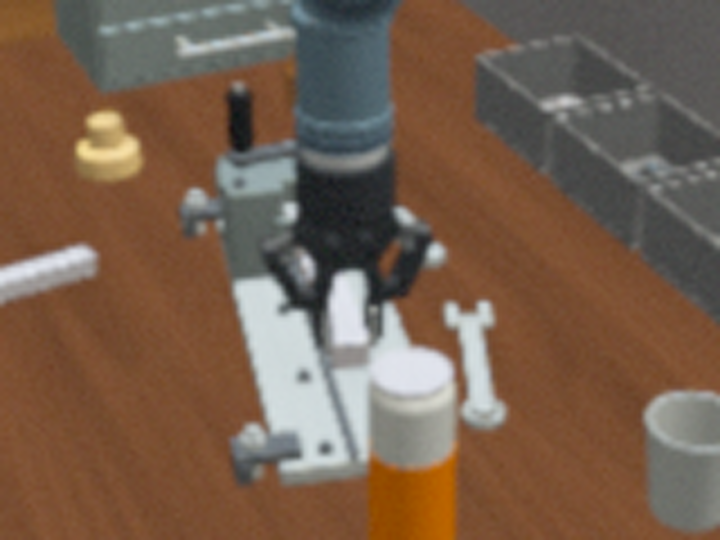

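The side view shows the block being drawn along the bed in the gripper. The drag is steady at about 13.5 N, so the foot is rubbing. Finish the draw, release and look at the free foot.

```bash
python3 - <<'E'
from h import *
np.set_printoptions(precision=3,suppress=True)
for dy in(.06,.07,.08,.087,.094,.10,.105,.11,.118):
    movel(G([.0005,-.134-dy,.048]),speed=.05);print(dy,Ro.from_euler('z',-th).apply(read_ft_force()),Ginv(read_eef_pos()))
pause(.3);print(Ro.from_euler('z',-th).apply(read_ft_force()),Ginv(read_eef_pos()),read_time_s())
move_gripper(.07);p=np.array(read_eef_pos());movel(p+[0,0,.1],speed=.15)
# look at free foot, block end below for reference
t=G([0,-.01,.04]);a,e=np.radians(-50),np.radians(20)
p,q=look(t+.30*Ro.from_euler('z',th).apply([np.cos(a)*np.cos(e),np.sin(a)*np.cos(e),np.sin(e)]),t,flip=-1)
move_ptp(p+[.02,-.03,.10],q);movel(p,q,speed=.2);pause(.3)
prm=camera_params("wrist");im=read_camera("wrist");np.savez("pics/wD.npz",**{k:np.array(v) for k,v in prm.items()})
cv2.imwrite("pics/wD.png",cv2.resize(im[:,:,::-1],None,fx=1.5,fy=1.5,interpolation=cv2.INTER_CUBIC))
c=im[130:290,150:400,::-1];cv2.imwrite("pics/wDc.png",cv2.resize(c,None,fx=3.2,fy=3.2,interpolation=cv2.INTER_CUBIC))
print(read_time_s())
E
```

```text
0.06 [ 0.014 14.323  4.272] [ 0.001 -0.184  0.049]
0.07 [ 0.494 14.214  3.54 ] [ 0.001 -0.194  0.049]
0.08 [-0.442 15.004  5.545] [ 0.001 -0.204  0.049]
0.087 [ 0.71  15.093  5.854] [ 0.001 -0.21   0.049]
0.094 [ 0.258 15.403  4.242] [ 0.001 -0.218  0.049]
0.1 [-0.536  8.138  6.281] [ 0.001 -0.229  0.049]
0.105 [-0.186  6.054  7.091] [ 0.001 -0.234  0.049]
0.11 [0.555 5.931 7.779] [ 0.001 -0.239  0.049]
0.118 [-0.484  5.637  8.416] [ 0.001 -0.248  0.049]
[-0.021  5.793  8.243] [ 0.001 -0.248  0.049] 40.2667
44.4583
```

View pics/wDc.png

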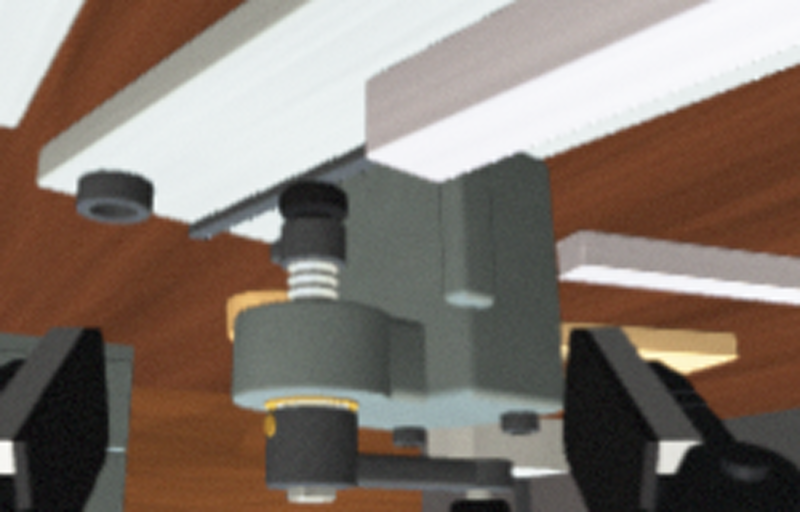

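```bash
python3 - <<'E'
from fit import *
from h import G
a=np.linspace(0,2*np.pi,300);circ=lambda r,z:np.c_[r*np.cos(a),r*np.sin(a),0*a+z]
def run(n,tr,foot,boss):  # foot/boss: (left,right,toparc) in pic px
    foot=[tr(foot[0],foot[2]),tr(foot[1],foot[2])];boss=[tr(boss[0],boss[2]),tr(boss[1],boss[2])]
    def ob(c):return np.array([c[:,0].min(),c[:,0].max(),c[:,1].min()])
    F=np.array([foot[0][0],foot[1][0],foot[0][1]]);B=np.array([boss[0][0],boss[1][0],boss[0][1]])
    def res(v):
        d=v[2:5]
        return np.r_[ob(pj(n,G(circ(.011,v[0]))+d))-F,ob(pj(n,G(circ(v[1],.077))+d))-B,d/.004]
    s=least_squares(res,[.045,.026,0,0,0],x_scale=[.01]*5,diff_step=1e-4);print(n,s.x,s.fun[:6].round(1))
run("wB",lambda u,v:(u/2.2+240,v/2.2+110),(275,337,377),(232,380,436))
run("wD",lambda u,v:((u/3.2+150)*1.5,(v/3.2+130)*1.5),(279,349,181),(233,393,301))
run("wC",lambda u,v:(u/3.8+290,v/3.8+230),(250,371,166),(170,460,319))
E
```

```text
wB [ 0.0473  0.0247 -0.      0.0006  0.0003] [-0.2  0.3 -0.  -0.1 -0.1 -0. ]
wD [ 0.0356  0.0243  0.0006 -0.      0.0009] [ 0.3 -0.2  0.  -0.  -0.  -0. ]
wC [ 0.0426  0.0249  0.0003  0.0001 -0.0006] [ 0.8  1.   0.  -0.8 -0.8  0. ]
```

The block is out and the force dropped as the foot came free. The pictures suggest the foot is near 36 mm, at or below the window's lower limit of 36.9 mm. I'll measure it from a near-horizontal view, reading intensity profiles in code.

```bash
python3 - <<'E'
from fit import *
from h import G,look
t=G([0,0,.05])
for az,el,d in((-20,8,.27),(-20,12,.27),(-30,10,.27),(-35,14,.28)):
    a,e=np.radians(az),np.radians(el)
    p,q=look(t+d*Ro.from_euler('z',th).apply([np.cos(a)*np.cos(e),np.sin(a)*np.cos(e),np.sin(e)]),t,flip=-1)
    try: movel(p,q,speed=.2)
    except MotionError as ex: print(az,el,ex);continue
    break
pause(.3);prm=camera_params("wrist");im=read_camera("wrist");np.savez("pics/wE.npz",**{k:np.array(v) for k,v in prm.items()})
cv2.imwrite("pics/wE.png",im[:,:,::-1]);print(az,el,p,read_time_s(),read_ft_force())
g=cv2.cvtColor(im,cv2.COLOR_RGB2GRAY)
px=(pj("wE",G([[0,0,.016],[0,0,.036],[0,0,.041],[0,0,.05],[0,0,.077],[0,0,.103]]))-.25)/1.5;print(px)
u=int(round(px[2,0]));v0=int(px[:,1].min())-12;v1=int(px[:,1].max())+12
for v in range(v0,v1): print(v,g[v,u-26:u+28:3])
E
```

```text
-20 8 the arm cannot follow that straight line within its joint ranges
-20 12 the arm cannot follow that straight line within its joint ranges
-30 10 [0.6379 0.0349 0.1037] 45.7917 [-0.5824 -0.2712 -0.6314]
[[254.3112 155.2411]
 [254.3308 176.5357]
 [254.3358 181.9478]
 [254.3448 191.7787]
 [254.3726 221.9593]
 [254.4003 251.9928]]
143 [237 238 237 236 235 235 235 235 235 234 235 235 236 235 233 235 235 236]
144 [236 236 236 235 235 236 236 237 236 236 235 235 235 235 234 236 237 238]
145 [236 236 236 236 236 236 236 236 236 237 233 235 234 236 236 238 237 237]
146 [236 236 235 235 237 236 236 236 234 235 235 236 237 237 238 238 236 237]
147 [236 236 235 237 236 237 236 235 236 236 238 238 238 237 237 237 236 235]
148 [236 236 236 237 236 235 236 236 236 238 238 237 236 236 237 237 236 237]
149 [237 235 236 236 236 235 237 237 237 239 237 236 237 237 237 237 237 237]
150 [236 236 236 237 237 237 237 238 236 237 237 237 238 237 236 238 238 238]
151 [236 237 236 237 237 238 237 237 237 237 237 237 238 237 238 238 238 238]
152 [236 237 237 237 238 236 238 237 237 238 238 238 238 238 238
[... 7893 characters left out ...]
54 [ 84  89  86  88  95  93 125 132 149 149 126 115  79  71 144 159  91  64]
255 [ 82  87  85  88  56  50  79  82  94  94  78  62  44  44 151 156  91  60]
256 [ 82  84  82  86  49  50  52  54  58  59  60  52  46  43 136 153  93  62]
257 [ 84  83  82  82  51  80  62  64  69  69  65  58  53  48 127 152  90  66]
258 [ 82  83  87  82  56 119  72  70  70  73  68  62  56  50 124 154  89  61]
259 [ 77  80  82  77  65 137  76  73  73  72  67  65  59  52 121 155  91  62]
260 [ 80  81  80  79  70 138  82  73  70  72  67  63  55  45 121 152  89  63]
261 [ 84  83  79  76  74 139 104  71  70  75  64  64  59  47 110 154  89  64]
262 [ 98  98  92  85  72 141 116  71  75  72  72  61  55  49 101 150  87  63]
```

```bash
python3 - <<'E'
from fit import *
from h import G
a=np.linspace(0,2*np.pi,400);circ=lambda r,z:np.c_[r*np.cos(a),r*np.sin(a),0*a+z]
raw=lambda P,d=0:(pj("wE",G(P)+d)-.25)/1.5
for r in(.0235,.0247,.026): print("boss",r,raw(circ(r,.077))[:,1].min(),raw(circ(r,.077))[:,1].max(),raw(circ(r,.077))[:,0].min(),"top",raw(circ(r,.103))[:,1].min())
for z in(.035,.036,.037,.038,.039): c=raw(circ(.011,z));print(z,c[:,1].min(),c[:,0].min(),c[:,0].max())
print("bed edge x=50:",raw([[.05,y,.016] for y in(-.02,0,.02,.04,.06)]))
print("fence top edge x=-17:",raw([[-.017,y,.022] for y in(-.02,0,.02,.04,.06)]))
print("col:",raw([[-.028,0,.016],[-.028,.037,.016],[-.028,-.037,.016]]))
im=cv2.imread("pics/wE.png");g=cv2.cvtColor(im,cv2.COLOR_BGR2GRAY)
for u in(250,254,258): print(u,g[168:180,u],g[214:226,u])
print(g[195,190:330:2],g[235,190:330:2],g[178,236:272])
E
```

```text
boss 0.0235 219.73825831896045 223.82414594862084 227.59870818767516 top 251.4402687850958
boss 0.0247 219.61340518816908 223.9113806523119 226.2213889267321 top 251.41445599961799
boss 0.026 219.47675957538183 224.00508568521116 224.72696911631928 top 251.38673182456918
0.035 172.57403365173056 242.16512587435295 266.49368737105
0.036 173.69474000218375 242.15819128982855 266.5026041981759
0.037 174.81698604310589 242.15125767624815 266.5115227881322
0.038 175.94077197813075 242.14432507109086 266.52044310421593
0.039 177.06609799584967 242.1373935120663 266.5293651094724
bed edge x=50: [[243.917  134.1872]
 [222.0334 138.8971]
 [201.9424 143.2398]
 [183.4484 147.2531]
 [166.3808 150.9704]]
fence top edge x=-17: [[282.1363 162.9388]
 [263.1765 165.7465]
 [245.4554 168.3766]
 [228.8665 170.8438]
 [213.3135 173.1613]]
col: [[268.3954 162.3832]
 [237.2514 167.1542]
 [303.5207 157.0251]]
250 [108 104 108 109 109 105  65  21  23  28  24  25] [217 179 121 157 216 200 132  96 106 111 110 112]
254 [108 106 108 110 106  91  55  27  21  24  26  26] [229 183 127 170 223 202 124  93 109 111 115 113]
258 [104 103 104 106 101 105  67  29  23  24  26  25] [212 169 116 151 212 200 127  93 104 112 108 111]
[171 166 150 138 129 116  78  73  74  72  70  73  71  74  69  69  76 196
 214 197 186 107 108 106  90  78  87  59  64  67  70  71  70  67  63  60
  51  49  74 108 112 103 104 108 111 108 110 107 103 104 104 106 105 104
 100  98 111 109 108  93  77  70  74  71  72 166 192 163 158 154] [ 83  82  83  79  80  85  77  81  80  79  82  84  65  55  59  84  83  85
  81  90 101 103 106 107 112 115 114 114 116 118 113 112 114 112 112 111
 107 110 104 101 100  97  92  87  82  69  74  72  71  81 109 111 110 111
 108 111 106 105  89  76  79  78  77  71  72  74  86  98  87  22] [174 175 143 102 106  99  71  37  22  24  22  23  29  26  24  24  23  26
  26  25  25  23  26  25  21  20  20  19  26  42  81 102 106 103 106 107]
```

The foot edge against the arm's underside gives a free foot height of about 36 mm, roughly 0.9 mm below the window. Backing the screw off 4.1 rad (2.6 mm) puts it mid-window, at about 38.6 mm.

```bash
python3 - <<'E'
from wind import *
p=np.array(read_eef_pos());movel(p+[.0,-.03,.17],speed=.25)
c=(.0016,-.0003);a=A0-16.9;P=G([c[0]+.0601*np.cos(a),c[1]+.0601*np.sin(a),.1615])
move_ptp(P+[0,0,.10],Q);movel(P,speed=.15);move_gripper(0,20)
print(read_finger_gap(),read_ft_force(),read_time_s())
wind(16.9,12.8,c=c,r=.0601,step=np.radians(18),speed=.15)
f=Ginv(read_eef_pos())-[*c,0];print('t',(A0-np.arctan2(f[1],f[0]))%(2*np.pi),12.8%(2*np.pi))
move_gripper(.07);movel(np.array(read_eef_pos())+[0,0,.12],speed=.2);print(read_time_s(),read_ft_force())
E
```

```text
Traceback (most recent call last):
bench.MotionError: the arm cannot follow that straight line within its joint ranges
```

```bash
python3 - <<'E'
from wind import *
p=np.array(read_eef_pos())
for d in([0,-.03,.12],[-.05,-.08,.12],[-.05,-.06,.08],[0,-.04,.05],[0,-.05,0]):
    try: movel(p+d,speed=.25);print(d);break
    except MotionError: pass
c=(.0016,-.0003);a=A0-16.9;P=G([c[0]+.0601*np.cos(a),c[1]+.0601*np.sin(a),.1615])
if read_eef_pos()[2]<.2: move_ptp(G([.03,-.17,.30]),Q)
move_ptp(P+[0,0,.10],Q);movel(P,speed=.15);move_gripper(0,20)
print(read_finger_gap(),read_ft_force(),read_time_s())
wind(16.9,12.8,c=c,r=.0601,step=np.radians(18),speed=.15)
f=Ginv(read_eef_pos())-[*c,0];print('t',(A0-np.arctan2(f[1],f[0]))%(2*np.pi),12.8%(2*np.pi))
move_gripper(.07);movel(np.array(read_eef_pos())+[0,0,.12],speed=.2);print(read_time_s(),read_ft_force())
E
```

```text
[-0.05, -0.06, 0.08]
0.021164074230176022 [-0.8587 -0.2399  3.3666] 49.95
[[16.6071  3.0412 -0.0801  6.0718 -0.0505 -0.0295  0.1623]
 [16.3143  1.6149 -0.6109  6.4007 -0.0394 -0.0439  0.1625]
 [16.0214  1.4889 -1.0043  6.1105 -0.0253 -0.0541  0.1626]
 [15.7286  2.063   0.2794  7.1285 -0.0092 -0.0597  0.1628]
 [15.4357  1.4696 -0.7498  7.4296  0.0081 -0.0605  0.163 ]
 [15.1429  3.3178 -0.8085  7.7841  0.025  -0.0562  0.1632]
 [14.85    3.7396 -1.5495  7.1916  0.0402 -0.0472  0.1635]
 [14.5571  2.5969 -0.7854  7.836   0.0521 -0.0341  0.1637]
 [14.2643  3.2719 -0.869   8.1032  0.0597 -0.0178  0.164 ]
 [13.9714  3.2517 -0.8091  6.3169  0.0621  0.      0.1642]
 [13.6786  3.182  -1.6689  6.8353  0.0592  0.018   0.1644]
 [13.3857  2.5779 -0.4969  6.8139  0.051   0.0345  0.1646]
 [13.0929  2.2261 -0.1698  6.2545  0.0386  0.0475  0.1646]
 [12.8     0.9742 -0.5878  6.4216  0.0232  0.0563  0.1647]]
53.6833 0.021219054740272247
t 0.180730135457283 0.23362938564082825
54.9583 [ 0.7411 -0.2707 -0.8901]
```

```bash
python3 - <<'E'
from fit import *
from h import G,Ginv,look
t=G([0,0,.05])
def pose(az,el,d):
    a,e=np.radians(az),np.radians(el)
    return look(t+d*Ro.from_euler('z',th).apply([np.cos(a)*np.cos(e),np.sin(a)*np.cos(e),np.sin(e)]),t,flip=-1)
p,q=pose(-32,8,.25)
q1=np.array(read_eef_pos())
move_ptp(p+[-.05,-.06,.08],q);movel(p,q,speed=.2);pause(.3)
prm=camera_params("wrist");im=read_camera("wrist");np.savez("pics/wF.npz",**{k:np.array(v) for k,v in prm.items()})
cv2.imwrite("pics/wF.png",im[:,:,::-1]);print(read_time_s())
g=cv2.cvtColor(im,cv2.COLOR_RGB2GRAY).astype(int)
a=np.linspace(0,2*np.pi,400);circ=lambda r,z:np.c_[r*np.cos(a),r*np.sin(a),0*a+z]
raw=lambda P:(pj("wF",G(P))-.25)/1.5
print("boss",raw(circ(.0247,.077))[:,1].min())
for z in(.036,.038,.04,.042): c=raw(circ(.011,z));print(z,c[:,1].min(),c[:,0].min(),c[:,0].max())
u=int(c[:,0].mean())
for x in(u-4,u,u+4): print(x,list(zip(range(168,190),g[168:190,x])),list(zip(range(214,230),g[214:230,x])))
print(g[185,u-22:u+22])
print([(r["at"],round(r["confidence"],2)) for r in tip_of("wrist","foot")], raw([[0,0,.038]]))
c="scene";read_camera(c);print([Ginv(at_z(c,r["at"],.016)).round(3) for r in tip_of(c,"setting_block")],read_time_s())
E
```

```text
57.1083
boss 221.90974882625073
0.036 171.28543593282726 240.8267445144276 267.12236880539007
0.038 173.73421190330976 240.81452442819557 267.14052096577757
0.04 176.18898463881297 240.80232886906444 267.15866577828626
0.042 178.64974504984502 240.79015823590828 267.1768028459273
249 [(168, np.int64(99)), (169, np.int64(102)), (170, np.int64(105)), (171, np.int64(102)), (172, np.int64(103)), (173, np.int64(105)), (174, np.int64(101)), (175, np.int64(64)), (176, np.int64(26)), (177, np.int64(18)), (178, np.int64(23)), (179, np.int64(28)), (180, np.int64(27)), (181, np.int64(30)), (182, np.int64(26)), (183, np.int64(26)), (184, np.int64(33)), (185, np.int64(36)), (186, np.int64(37)), (187, np.int64(27)), (188, np.int64(23)), (189, np.int64(26))] [(214, np.int64(192)), (215, np.int64(120)), (216, np.int64(110)), (217, np.int64(174)), (218, np.int64(216)), (219, np.int64(189)), (220, np.int64(126)), (221, np.int64(101)), (222, np.int64(85)), (223, np.int64(76)), (224, np.int64(97)), (225, np.int64(106)), (226, np.int64(106)), (227, np.int64(106)), (228, np.int64(105)), (229, np.int64(106
[... 1248 characters left out ...]
4(28)), (188, np.int64(21)), (189, np.int64(33))] [(214, np.int64(186)), (215, np.int64(118)), (216, np.int64(108)), (217, np.int64(169)), (218, np.int64(211)), (219, np.int64(189)), (220, np.int64(121)), (221, np.int64(98)), (222, np.int64(80)), (223, np.int64(74)), (224, np.int64(94)), (225, np.int64(104)), (226, np.int64(103)), (227, np.int64(106)), (228, np.int64(104)), (229, np.int64(103))]
[ 97  98 100 105 102 100  95  87  72  53  28  30  34  32  36  32  36  33
  36  33  38  37  36  36  34  38  37  33  36  35  34  31  35  30  32  33
  73 101  98 104 102 103  98 100]
[([252.3, 131.1], 0.17)] [[253.9784 176.3846]]
[array([ 0.   , -0.153,  0.016]), array([-0.253,  0.04 ,  0.016])] 57.2583
```

```bash
python3 -c "
from bench import *
pause(.3);print(read_ft_force(),sign_off(),read_time_s())"
```

```text
the job is handed in; nothing more can be done
the job is handed in; nothing more can be done
```

I've handed the job in at about 57 s: the block is drawn out and released on the bed (centre near y = -153 mm), and the free foot measures about 38.7 mm above the bench, inside the 36.9–40.7 mm window. I wound the screw too far at first (foot about 36 mm, a drag of 13–15 N on the block), so I backed it off about 4.1 rad after the draw. I had no direct reading of the foot's force against the 14 N limit, and the hand-in returned no verdict.

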